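Ease open the spring-lidded case by the door

TASK

Open the orange-lidded case on the slab: press its red button to free the catch, and keep a finger low over the lid as it pops so that it cannot fly up and crack its hinge. Ease it up slowly under the finger until it stands almost upright, then let go and leave it standing fully open; do not shift the other things on the slab.

Things in the scene. Friction and masses are not known exactly. Their poses are not given: they have to be found in the camera images.
- case: Cream case fixed to the slab. Origin: centre of the underside of the cream box (120 x 150 x 52 high). Its x axis points level from the button (front) to the hinge (back), z up. In this frame the closed orange lid's top is at z 62, covering x -62 to 60, y -77 to 77; a grey button housing, 60 wide, top z 60, spans x -114 to -70; the catch bolt lies in the gap to the lid.
- button_top (a point): Centre of the top of the round red push button, 32 diameter, at x -92, y 0, z 75 in the case frame, i.e. 13 above the closed lid's top and 30 in front of the lid's front edge. It is pressed straight down.
- button (a joint): Travel of the red button in m, 0 up to 0.007 fully down. Spring return: 1.5 N to start, 5 N fully down. The catch lets the lid go at about 0.0045.
- lid (a joint): Opening angle of the orange lid, rad: 0 latched, 1.75 open on its stop. Spring: 0.21 N m at first, 0.09 at 1.2; left free it flies up at 4 to 6 rad/s. A finger kept about 5 to 10 above the lid catches it after a small pop; it then follows the finger up. Over 2.5 rad/s between 0.4 and 1.3 rad is a slam; past 1.3 the weak spring may be left to finish and holds it open.
- lid_front (a point): Middle of the lid's front edge, on its top face; moves with the lid (steel tongue 8 long, 24 wide sticks out in front of it). The lid is a flat plate 122 long, 154 wide, 10 thick.
- lid_hinge (a point): Middle of the lid's hinge axis, at x +60, y 0, z 54 in the case frame; the closed lid's top face is 8 above it. Moves with the lid: with the lid closed its axes are the case's.
- brush: Bystander, loose: purple hard-plastic hand brush, 170 long x 55 x 80 high. Origin at the centre of its underside.
- alu_lid: Bystander, loose: round aluminium pot lid lying flat, 156 diameter, 50 high at its knob. Origin at the centre of its underside.
- peg_basket: Bystander, loose: open green basket of clothes pegs, 130 x 150 x 90 high. Origin at the centre of its underside.
- bottle: Bystander, loose: tall blue bottle with red cap, 72 diameter, 230 high. Origin at the centre of its underside.
- flowerpot: Bystander, loose: empty terracotta flowerpot, 110 across the rim, 95 high. Origin at the centre of its underside.
- mug: Bystander, loose: blue mug, 80 diameter, 90 high. Origin at the centre of its underside.

How it is judged (in metres and radians):
On the way:
1. the red button is pressed (value of joint button above 0.003 m), for 0.02 s.
At the end, for the whole second after the job is handed in: The lid stands open by more than 1.45 rad and at rest, the red button is back up (less than 2 mm down) (value of joint lid above 1.45 rad and velocity of joint lid between -0.2 and 0.2 rad/s and value of joint button below 0.002 m); the robot touches nothing.
It fails at once if the lid flies open: faster than 2.5 rad/s while between 0.4 and 1.3 rad open (value of joint lid between 0.4 and 1.3 rad and velocity of joint lid above 2.5 rad/s).
It fails at once if another thing on the slab is shifted by more than 30 mm (distance of any of brush, alu_lid, peg_basket, bottle, flowerpot, mug from where it was at the start of the episode above 0.03 m).
It also fails if it takes over 42 s, if anything falls off the work surface, if the arm or the gripper's body presses on something with over 40 N, if the wrist force passes 120 N, or if a joint passes its speed limit or range.

ROBOT

A 6-joint arm with a two-finger parallel gripper is mounted at the origin on the work surface. World frame = base frame: x ahead of the robot, y to its left, z up, the work surface at z = 0. Lengths are in m, angles in degrees, forces in N, time in s.
With the tool pointing down it reaches from about 0.375 to 0.75 m from the base axis. Payload 9 kg.
Tool frame: the origin (TCP) lies at the very end of the fingers, on their centre line; the grasp point (between the pads) lies 19 mm behind it; z points along the fingers, y is the line along which they close (so a half turn about z gives the same grasp; the last joint's range is limited). The gripper opens to 85 mm and grips with 20 to 120 N. Pads are 22 mm wide; open, the fingers measure 114 mm over their backs; the gripper's body (76 mm by 85 mm) begins 54 mm behind the grasp point. The pads swing forward as they close: fully open they stand 13 mm farther back than shut.
Start: joints at [-87.76, 5.964, 5.575, 89.605, 0, 77.527], TCP at [0.152, -0.58, 0.231] pointing down, gripper open.
Joint ranges: [-171.21, 171.21], [-48.23, 106.86], [-62.78, 66.21], [-105.2, 120.99], [-86.42, 89.51], [-180, 180]. Speed limits (degrees/s): [127.2, 127.2, 147.25, 180, 180, 180].

INTERFACE

Orientations are given as [roll, pitch, yaw] about the fixed x, y, z axes, in that order (R = Rz(yaw) Ry(pitch) Rx(roll)).
In Python, from bench import manip, viewer gives the robot as it stands. The module is installed in compiled form; this text tells all that it offers.
- The arm moves only by the tool carry_out, never from a script. Its argument "rows" is a list of rows, each a list of 3 entries, a list of its own where there are three numbers: the opening, from -1 (shut) to 1 (fully open), so that 0 is half open, then the shift along the world's x, y, z in cm, then the turn about the world's z in rad. A call has 1 to 12 rows; each row shifts and turns the commanded pose from where the row before left it; what a row does not reach is not made up. A row lasts 1/12 s, in which the tool goes at most 41.7 mm and 7.16 degrees, less where a joint would pass 70% of its speed; a pose out of reach is approached as far as the arm can. A call is refused whole if a number of a shift passes 4.17 or a number of a turn 0.125, either way. A call with a gripper value outside its range is refused whole. The fingers move at their own pace and stop on an object; "newtons" is the grip in N (left out, the last holds). Time passes only in rows, so rows that do not move let the fingers close. It gives the time, the measured TCP pose, the force, the opening and the grip force at its end, in the units of the state.
- manip.state(): the state, without advancing time (a new reading comes with each control period).
- viewer.grab_frame(name): name is "scene" or "top" or "wrist"; returns the picture (384x512x3 uint8, red, green, blue); there is no depth.
- viewer.camera_model(name): a dict with "fx", "fy", "cx", "cy" (pixels), "pose" (4x4, takes a point from camera to world coordinates); the wrist camera has in their place "mount" (4x4, takes a point from camera to tool coordinates, whose origin is the TCP and whose axes are the flange's). Camera axes: x right, y down, z forward; pixel columns grow to the right and rows downward; lengths in m; the calibration is good to about 2 mm. A picture is of the moment at which its call begins: read the wrist's pose just before it. camera_model takes no time and is no camera call.
- manip.job_done(): hands the job in; it is judged then, once.
The state is a dict: "time": time; "qpos": joint angles; "joint_velocities": joint speeds; "joint_efforts": joint torques, N m; "tool_pos": TCP position; "ee_rot": TCP orientation; "wrist_force": force on the tool from outside, world axes, zero at the start; "moment": the same for the moment, N m; "opening": finger opening in m; "finger_force": force on a finger pad.
Only numpy, scipy, OpenCV 4.12 (cv2) and the standard library are available. Lean on these libraries where they do the work, as an engineer would, in place of code of your own. Each camera call takes 0.05 s, during which the arm holds its last target. There are 200 camera calls.

## Working session

There is one attempt and no reset: what is moved stays moved. The work goes in short steps, Python scripts to look and compute and a tool call to move; the robot and the scene stay as the last step left them, time stands still between calls to the robot, and variables do not carry over. Pictures are saved under pics/ and viewed, at most 10 in all, crops included, and the job is handed in when it is done.

Besides the shell and the picture viewer there is one more tool, called by a JSON object that holds its "name" and its "arguments". carry_out: Moves the arm, as the interface text tells. Its arguments: {"type":"object","properties":{"rows":{"type":"array","items":{"type":"array"}},"newtons":{"type":"number"}},"required":["rows"]}

```bash
mkdir -p pics; python3 - <<'E'
from bench import manip, viewer
import cv2,numpy as np
print(manip.state())
for n in("scene","top"):
    cv2.imwrite(f"pics/{n}0.png",viewer.grab_frame(n)[:,:,::-1]); print(viewer.camera_model(n))
print(viewer.camera_model("wrist"))
E
```

```text
{'time': 0.0, 'qpos': array([-8.77603984e+01,  5.99700133e+00,  5.52665371e+00,  8.96056705e+01,
       -2.33803675e-04,  7.75253953e+01]), 'joint_velocities': array([-0.07059756, -0.03850821, -0.06459817, -0.09743569, -0.01064874,
        0.07069493]), 'joint_efforts': array([-2.44291245e-03, -5.56932986e+01,  5.03649151e+01,  1.67897920e-02,
       -6.69636356e-04, -2.16682275e-05]), 'tool_pos': array([ 0.1523797 , -0.57997509,  0.23053497]), 'ee_rot': array([-1.79925726e+02, -1.61921472e-02,  1.47141960e+01]), 'wrist_force': array([ 0.04977987,  0.01071883, -0.11004557]), 'moment': array([ 0.00633236, -0.02119627,  0.0052004 ]), 'finger_force': 0.0, 'opening': 0.0855862051498441}
{'fx': 347.19721860724934, 'fy': 347.19721860724934, 'cx': 257.84148790478537, 'cy': 190.25661668586832, 'pose': array([[ 2.76733856e-01,  5.67378628e-01, -7.75564224e-01,
         1.58205505e+00],
       [ 9.60946588e-01, -1.63537137e-01,  2.23242605e-01,
        -2.82585479e-01],
       [-1.70470051e-04, -8.07054581e-01, -5.90476819e-01,
         8.34652699e-01],
       [ 0.00000000e+00,  0.00000000e+00
[... 156 characters left out ...]
 array([[ 0.00582714, -0.99796967,  0.06342389,  0.51314027],
       [-0.9999814 , -0.00570099,  0.00216971, -0.01722539],
       [-0.00180373, -0.06343535, -0.99798432,  1.61706422],
       [ 0.        ,  0.        ,  0.        ,  1.        ]])}
{'fx': 300.2835434344649, 'fy': 300.2835434344649, 'cx': 249.84957186346728, 'cy': 188.32808118545395, 'mount': array([[-3.92617320e-04, -9.49013786e-01, -3.15234326e-01,
         7.99343150e-02],
       [ 9.99999905e-01, -3.13126824e-04, -3.02808426e-04,
         1.94058510e-04],
       [ 1.88661048e-04, -3.15234415e-01,  9.49013819e-01,
        -1.41814487e-01],
       [ 0.00000000e+00,  0.00000000e+00,  0.00000000e+00,
         1.00000000e+00]])}
```

View pics/top0.png

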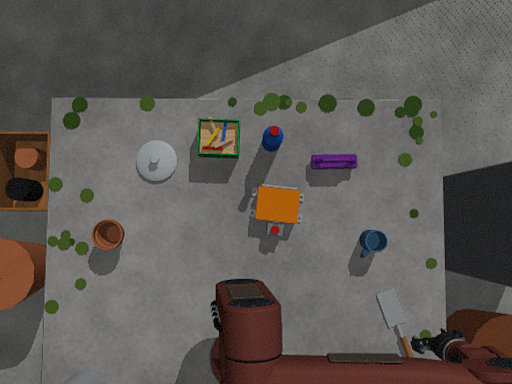

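View pics/scene0.png

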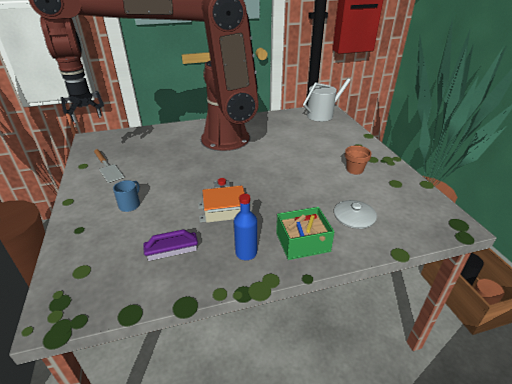

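The top view shows the case with its orange lid at (278,204) and the red button at (275,230), so the hinge faces away from the robot. The scene view shows the bottle standing just behind the case.

With the gripper open along the case's x axis, the near finger can press the button while the far finger sits over the lid.

```bash
cat > h.py <<'E'
from bench import manip, viewer
import cv2,numpy as np
from scipy.spatial.transform import Rotation as R
def cam(n):
    s=manip.state(); im=viewer.grab_frame(n); m=viewer.camera_model(n)
    if "pose" in m: T=m["pose"]
    else:
        W=np.eye(4); W[:3,:3]=R.from_euler("xyz",s["ee_rot"],degrees=True).as_matrix(); W[:3,3]=s["tool_pos"]; T=W@m["mount"]
    return im,m,T
def cast(m,T,uv,z):
    uv=np.atleast_2d(uv); d=np.c_[(uv[:,0]-m["cx"])/m["fx"],(uv[:,1]-m["cy"])/m["fy"],np.ones(len(uv))]@T[:3,:3].T
    return T[:3,3]+d*((z-T[2,3])/d[:,2])[:,None]
def big(mask,box=None):
    if box:
        k=np.zeros_like(mask); a,b,c,d=box; k[b:d,a:c]=1; mask=mask*k
    cs,_=cv2.findContours(mask,cv2.RETR_EXTERNAL,cv2.CHAIN_APPROX_NONE)
    return max(cs,key=cv2.contourArea)
def measure(n,box=None):
    im,m,T=cam(n); h=cv2.cvtColor(im,cv2.COLOR_RGB2HSV)
    lid=big(cv2.inRange(h,(8,150,90),(22,255,255)),box)
    red=big(cv2.inRange(h,(0,150,70),(5,255,255))|cv2.inRange(h,(172,150,70),(180,255,255)),box)
    L=cast(m,T,lid[:,0,:],.062)[:,:2]; B=cast(m,T,red[:,0,:],.075)[:,:2]
    r=cv2.minAreaRect((L*1000).astype(np.float32)); print(n,"lid rect mm",r,"button mm",cv2.minAreaRect((B*1000).astype(np.float32)), "areas px",cv2.contourArea(lid),cv2.contourArea(red))
    return im
E
python3 -c "
from h import *
measure('top',(240,170,320,250))"
```

```text
top lid rect mm ((564.323486328125, -119.86559295654297), (154.2043914794922, 121.2945556640625), 84.00595092773438) button mm ((473.44580078125, -110.85118103027344), (25.04392433166504, 28.750139236450195), 0.3357324004173279) areas px 1324.0 45.0
```

{"name": "carry_out", "arguments": {"rows": [[1,[1.85,2.32,0],0.06],[1,[1.85,2.32,0],0.06],[1,[1.85,2.32,0],0.06],[1,[1.85,2.32,0],0.06],[1,[1.85,2.32,0],0.06],[1,[1.85,2.32,0],0.06],[1,[1.85,2.32,0],0.06],[1,[1.85,2.32,0],0.06],[1,[1.85,2.32,0],0.06],[1,[1.85,2.32,0],0.06]]}}

```text
time: 0.98
tool_pos: [0.338, -0.347, 0.2312]
ee_rot: [-180.0, -0.0, 49.3]
wrist_force: [-0.0, -0.8, 0.6]
opening: 0.0856
finger_force: 0.0
```

{"name": "carry_out", "arguments": {"rows": [[1,[1.85,2.32,0],0.06],[1,[1.85,2.32,0],0.06],[1,[1.85,2.32,0],0.06],[1,[1.85,2.32,0],0.06],[1,[1.85,2.32,0],0.06],[1,[1.85,2.32,0],0.06],[1,[1.85,2.32,0],0.06],[1,[1.85,2.32,0],0.06],[1,[1.85,2.32,0],0.06],[1,[1.85,2.32,0],0.06],[1,[0,0,0],0.01],[1,[0,0,0],0]]}}

```text
time: 1.98
tool_pos: [0.5227, -0.1151, 0.2309]
ee_rot: [-180.0, -0.0, 84.2]
wrist_force: [-1.1, 0.7, -0.6]
opening: 0.0853
finger_force: 0.0
```

```bash
python3 -c "
from h import *
im=measure('wrist'); cv2.imwrite('pics/w1.png',im[:,:,::-1])
s=manip.state();print(s['tool_pos'],s['ee_rot'],s['time'],s['wrist_force'])"
```

```text
wrist lid rect mm ((564.0646362304688, -118.1742935180664), (150.50860595703125, 119.91777038574219), 84.18756103515625) button mm ((474.63238525390625, -107.9656753540039), (29.551809310913086, 30.01080322265625), 84.19590759277344) areas px 15326.0 638.5
[ 0.52226554 -0.11605268  0.23099413] [-1.79957937e+02  3.09904391e-03  8.40739428e+01] 2.0333 [ 0.0638859  -1.11135275 -0.22624683]
```

View pics/w1.png

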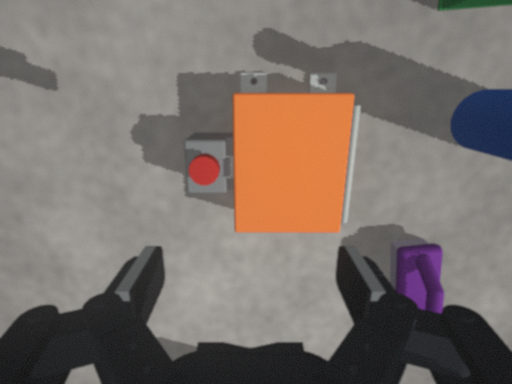

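The wrist view shows the red button at (204,169) and the lid at (235–355, 93–233), both lined up with the finger axis. I'll descend to just above the button.

{"name": "carry_out", "arguments": {"rows": [[1,[0.2,0.1,-1.5],0],[1,[0,0,-2],0],[1,[0,0,-2],0],[1,[0,0,-2],0],[1,[0,0,-2],0],[1,[0,0,-2],0],[1,[0,0,-1.5],0],[1,[0,0,-1],0],[1,[0,0,-0.8],0],[1,[0,0,0],0],[1,[0,0,0],0],[1,[0,0,0],0]]}}

```text
time: 3.03
tool_pos: [0.5249, -0.1158, 0.0844]
ee_rot: [179.9, 0.0, 84.0]
wrist_force: [0.9, 0.2, 0.3]
opening: 0.0852
finger_force: 0.0
```

```bash
python3 -c "
from h import *
a=cam('wrist')[0]; b=cam('scene')[0][160:250,170:290]
cv2.imwrite('pics/w2.png',np.vstack([a,cv2.resize(b,(512,384))[:210]*1])[:,:,::-1])
s=manip.state();print(s['tool_pos'],s['wrist_force'])"
```

```text
[ 0.52502022 -0.11569113  0.08444773] [ 0.13303593 -0.94767925  0.9133821 ]
```

View pics/w2.png

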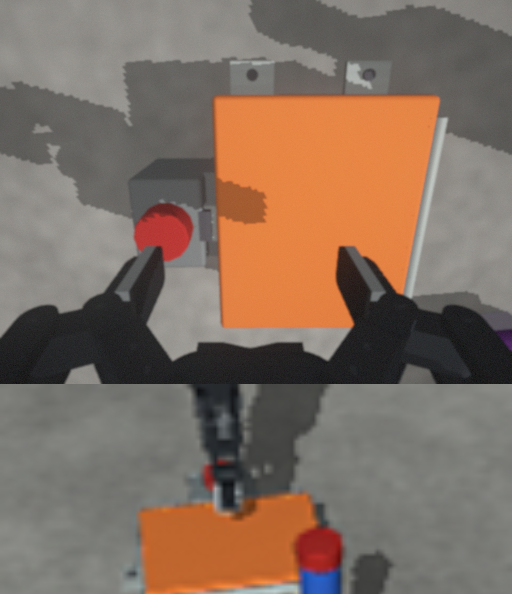

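Fingertips are over the button (150,247) and the middle of the lid (345,247), still above both. Next I'll approach and press in small steps.

{"name": "carry_out", "arguments": {"rows": [[1,[0,0.1,-0.6],0],[1,[0,0,-0.6],0],[1,[0,0,-0.4],0],[1,[0,0,-0.2],0],[1,[0,0,0],0],[1,[0,0,0],0]]}}

```text
time: 3.63
tool_pos: [0.5242, -0.1143, 0.0651]
ee_rot: [-180.0, -0.0, 84.0]
wrist_force: [0.2, -0.2, -0.2]
opening: 0.0852
finger_force: 0.0
```

{"name": "carry_out", "arguments": {"rows": [[1,[0,0,-0.2],0],[1,[0,0,0],0],[1,[0,0,0],0]]}}

```text
time: 3.88
tool_pos: [0.5244, -0.1144, 0.0634]
ee_rot: [180.0, 0.0, 84.0]
wrist_force: [-0.0, 0.8, -0.3]
opening: 0.0856
finger_force: 0.0
```

{"name": "carry_out", "arguments": {"rows": [[1,[0,0,-0.2],0],[1,[0,0,0],0],[1,[0,0,0],0]]}}

```text
time: 4.13
tool_pos: [0.5245, -0.1144, 0.0614]
ee_rot: [180.0, 0.0, 84.0]
wrist_force: [0.9, -0.4, -0.1]
opening: 0.0854
finger_force: 0.3
```

{"name": "carry_out", "arguments": {"rows": [[1,[0,0,-0.2],0],[1,[0,0,0],0],[1,[0,0,0],0]]}}

```text
time: 4.38
tool_pos: [0.5245, -0.1144, 0.0594]
ee_rot: [180.0, 0.0, 84.0]
wrist_force: [1.4, -0.7, 1.7]
opening: 0.0856
finger_force: 0.9
```

{"name": "carry_out", "arguments": {"rows": [[1,[0,0,-0.2],0],[1,[0,0,0],0],[1,[0,0,0],0]]}}

```text
time: 4.63
tool_pos: [0.5247, -0.1144, 0.0577]
ee_rot: [180.0, 0.0, 84.0]
wrist_force: [-1.3, 0.5, 6.9]
opening: 0.0853
finger_force: 3.3
```

```bash
python3 -c "
from h import *
a=cam('wrist')[0]
cv2.imwrite('pics/w3.png',a[:,:,::-1])
s=manip.state();print(s['tool_pos'],s['wrist_force'],s['moment'])"
```

```text
[ 0.52467715 -0.11443807  0.0577751 ] [-0.5979127   0.40504403  6.20250625] [ 1.33895409e-01  1.05407829e-01 -1.24739693e-04]
```

View pics/w3.png

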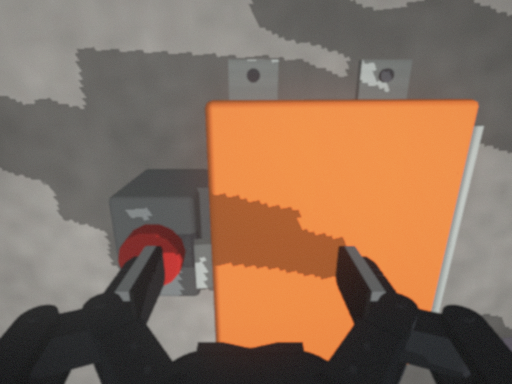

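The near finger is on the button at (150,255) and the wrist force jumped to 6.5 N. That may be the lid popping, so I'll press slightly further to be sure.

{"name": "carry_out", "arguments": {"rows": [[1,[0,0,-0.15],0],[1,[0,0,0],0],[1,[0,0,0],0]]}}

```text
time: 4.93
tool_pos: [0.5245, -0.1144, 0.0563]
ee_rot: [180.0, 0.0, 84.0]
wrist_force: [-1.4, 0.7, 8.5]
opening: 0.0855
finger_force: 3.8
```

{"name": "carry_out", "arguments": {"rows": [[1,[0,0,-0.1],0],[1,[0,0,0],0],[1,[0,0,0],0]]}}

```text
time: 5.18
tool_pos: [0.5246, -0.1144, 0.0554]
ee_rot: [180.0, 0.0, 84.0]
wrist_force: [-2.5, 0.7, 8.6]
opening: 0.0853
finger_force: 4.1
```

```bash
python3 -c "
from h import *
a=cam('wrist')[0]; b=cam('scene')[0][160:250,170:290]
cv2.imwrite('pics/w4.png',np.vstack([a[:210],cv2.resize(b,(512,384))])[:,:,::-1])
s=manip.state();print(s['tool_pos'],s['wrist_force'],s['moment'])"
```

```text
[ 0.52459381 -0.11449176  0.05549881] [-2.12775458  1.42812027  7.82575533] [ 0.15259225  0.45405108 -0.0066876 ]
```

View pics/w4.png

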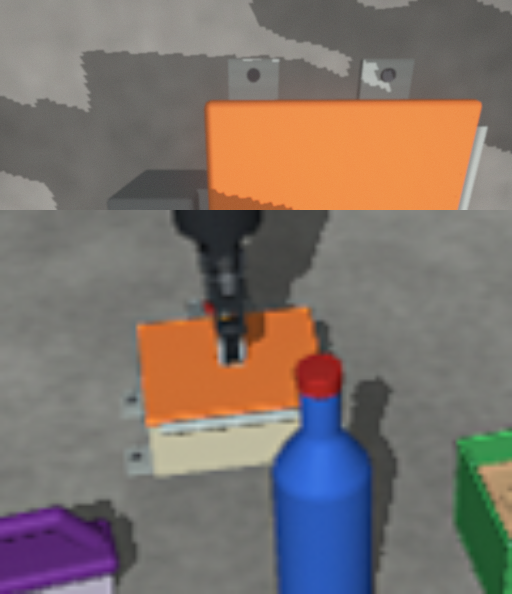

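{"name": "carry_out", "arguments": {"rows": [[1,[0,0,0.1],0],[1,[0,0,0.1],0],[1,[0,0,0.1],0],[1,[0,0,0.1],0],[1,[0,0,0.1],0],[1,[0,0,0.1],0],[1,[0,0,0.1],0],[1,[0,0,0.1],0],[1,[0,0,0.1],0],[1,[0,0,0.1],0]]}}

```text
time: 6.12
tool_pos: [0.5245, -0.1144, 0.0648]
ee_rot: [180.0, -0.0, 84.0]
wrist_force: [2.3, 0.3, 2.6]
opening: 0.0856
finger_force: 1.2
```

```bash
python3 -c "
from h import *
a=cam('wrist')[0]
cv2.imwrite('pics/w5.png',a[:,:,::-1])
s=manip.state();print(s['tool_pos'],s['wrist_force'],s['moment'])"
```

```text
[ 0.52457922 -0.11440137  0.06505403] [2.13443843 0.64137904 2.05929015] [-0.02444671 -0.5756284   0.01739138]
```

View pics/w5.png

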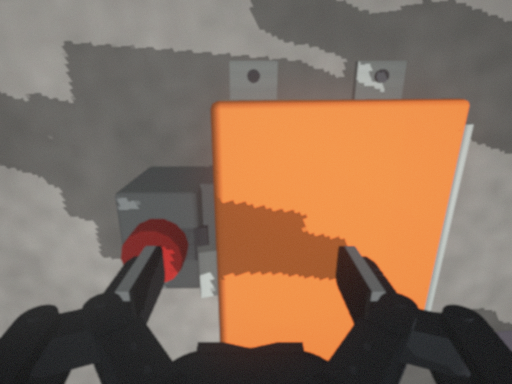

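The wrist force stays at 2–3 N at 10 mm up, with the button (155,250) released, so the lid has popped and is following the far finger at (350,265). Next I'll slide the finger toward the lid's free end while lifting.

{"name": "carry_out", "arguments": {"rows": [[1,[-0.4,0.04,0.16],0],[1,[-0.4,0.04,0.16],0],[1,[-0.4,0.04,0.16],0],[1,[-0.4,0.04,0.16],0],[1,[-0.4,0.04,0.16],0],[1,[-0.4,0.04,0.16],0],[1,[-0.4,0.04,0.16],0],[1,[-0.4,0.04,0.16],0],[1,[-0.4,0.04,0.16],0],[1,[-0.4,0.04,0.16],0],[1,[-0.4,0.04,0.16],0],[1,[0,0,0],0]]}}

```text
time: 7.17
tool_pos: [0.4797, -0.1099, 0.0827]
ee_rot: [-180.0, 0.0, 84.0]
wrist_force: [-1.2, 0.4, 2.6]
opening: 0.0858
finger_force: 0.8
```

{"name": "carry_out", "arguments": {"rows": [[1,[0.25,-0.026,0.305],0],[1,[0.25,-0.026,0.305],0],[1,[0.25,-0.026,0.305],0],[1,[0.25,-0.026,0.305],0],[1,[0.25,-0.026,0.305],0],[1,[0.25,-0.026,0.305],0],[1,[0.265,-0.028,0.24],0],[1,[0.265,-0.028,0.24],0],[1,[0.265,-0.028,0.24],0],[1,[0.265,-0.028,0.24],0],[1,[0.265,-0.028,0.24],0],[1,[0.265,-0.028,0.24],0]]}}

```text
time: 8.17
tool_pos: [0.5116, -0.1132, 0.1153]
ee_rot: [180.0, 0.0, 84.0]
wrist_force: [0.7, 0.5, 2.2]
opening: 0.0857
finger_force: 0.6
```

```bash
python3 -c "
from h import *
a=cam('wrist')[0]; b=cam('scene')[0][130:250,170:290]
cv2.imwrite('pics/w6.png',np.hstack([cv2.resize(a,(400,300)),cv2.resize(b,(300,300))])[:,:,::-1])
s=manip.state();print(s['tool_pos'],s['wrist_force'],s['moment'])"
```

```text
[ 0.51189793 -0.11327326  0.11559739] [ 0.97888935 -0.03643159  1.23252772] [ 0.06382475 -0.16001941 -0.01433832]
```

View pics/w6.png

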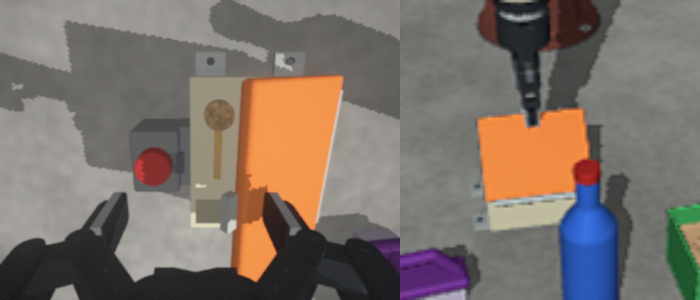

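The lid is about 0.7 rad open, with its tongue at (228,215) between the fingers and the far finger on its top face at (280,215). I'll continue the arc.

{"name": "carry_out", "arguments": {"rows": [[1,[0.275,-0.028,0.22],0],[1,[0.275,-0.028,0.22],0],[1,[0.275,-0.028,0.22],0],[1,[0.275,-0.028,0.22],0],[1,[0.275,-0.028,0.22],0],[1,[0.275,-0.028,0.22],0],[1,[0.31,-0.032,0.16],0],[1,[0.31,-0.032,0.16],0],[1,[0.31,-0.032,0.16],0],[1,[0.31,-0.032,0.16],0],[1,[0.31,-0.032,0.16],0],[1,[0.31,-0.032,0.16],0]]}}

```text
time: 9.27
tool_pos: [0.5467, -0.1168, 0.138]
ee_rot: [-180.0, 0.0, 84.0]
wrist_force: [1.4, -0.2, -0.5]
opening: 0.0852
finger_force: 0.4
```

{"name": "carry_out", "arguments": {"rows": [[1,[0.25,-0.026,0.077],0],[1,[0.25,-0.026,0.077],0],[1,[0.25,-0.026,0.077],0],[1,[0.25,-0.026,0.077],0],[1,[0.25,-0.026,0.077],0],[1,[0.25,-0.026,0.077],0],[1,[0.17,-0.018,0.03],0],[1,[0.17,-0.018,0.03],0],[1,[0.17,-0.018,0.03],0],[1,[0.17,-0.018,0.03],0],[1,[0.17,-0.018,0.03],0],[1,[0.17,-0.018,0.03],0]]}}

```text
time: 10.27
tool_pos: [0.5717, -0.1194, 0.1443]
ee_rot: [-180.0, 0.0, 84.0]
wrist_force: [-0.0, 0.2, -0.8]
opening: 0.0856
finger_force: 0.3
```

```bash
python3 -c "
from h import *
a=cam('wrist')[0]; b=cam('scene')[0][130:250,170:290]
cv2.imwrite('pics/w7.png',np.hstack([cv2.resize(a,(400,300)),cv2.resize(b,(300,300))])[:,:,::-1])
s=manip.state();print(s['tool_pos'],s['wrist_force'],s['moment'])"
```

```text
[ 0.57176633 -0.11942729  0.14430019] [ 0.9082437  -0.20532273 -1.0139442 ] [-0.00758358 -0.15847505  0.01795067]
```

View pics/w7.png

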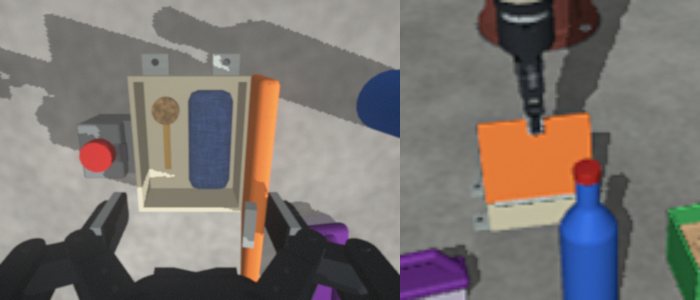

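The lid is about 1.37 rad open, seen nearly edge-on at (260,180). I'll ease it a little further, then lift straight up and clear.

{"name": "carry_out", "arguments": {"rows": [[1,[0.2,-0.02,0],0],[1,[0.2,-0.02,0],0],[1,[0.2,-0.02,0],0],[1,[0.2,-0.02,0],0],[1,[0.2,-0.02,0],0],[1,[0.2,-0.02,0],0],[1,[0.2,-0.02,0],0],[1,[0.2,-0.02,0],0],[1,[0.2,-0.02,0],0],[1,[0,0,0],0]]}}

```text
time: 11.2
tool_pos: [0.5898, -0.1213, 0.1442]
ee_rot: [-180.0, -0.0, 84.0]
wrist_force: [2.0, -0.5, 0.0]
opening: 0.0854
finger_force: 0.3
```

{"name": "carry_out", "arguments": {"rows": [[1,[0,0,0.5],0],[1,[0,0,0.5],0],[1,[0,0,0.5],0],[1,[0,0,0.5],0],[1,[0,0,0.5],0],[1,[0,0,1],0],[1,[0,0,1.5],0],[1,[0,0,2],0],[1,[0,0,2],0],[1,[0,0,2],0],[1,[0,0,1],0],[1,[0,0,0],0]]}}

```text
time: 12.2
tool_pos: [0.5906, -0.1217, 0.2676]
ee_rot: [179.8, 0.1, 84.0]
wrist_force: [-0.0, -0.5, 0.4]
opening: 0.0854
finger_force: 0.0
```

{"name": "carry_out", "arguments": {"rows": [[1,[0,0,0],0],[1,[0,0,0],0],[1,[0,0,0],0],[1,[0,0,0],0],[1,[0,0,0],0],[1,[0,0,0],0],[1,[0,0,0],0],[1,[0,0,0],0],[1,[0,0,0],0],[1,[0,0,0],0],[1,[0,0,0],0],[1,[0,0,0],0]]}}

```text
time: 13.2
tool_pos: [0.5896, -0.1213, 0.2644]
ee_rot: [180.0, 0.0, 84.0]
wrist_force: [0.1, -0.1, -0.2]
opening: 0.0853
finger_force: 0.0
```

```bash
python3 -c "
from h import *
a=cam('wrist')[0]; b=cam('scene')[0][130:250,170:290]
cv2.imwrite('pics/w8.png',np.hstack([cv2.resize(a,(400,300)),cv2.resize(b,(300,300))])[:,:,::-1])
s=manip.state();print(s['tool_pos'],s['wrist_force'],s['moment'])"
```

```text
[ 0.58959278 -0.1212344   0.26434253] [ 0.18308658 -0.15084113  0.47691526] [ 0.04884575 -0.00170609 -0.02203371]
```

View pics/w8.png

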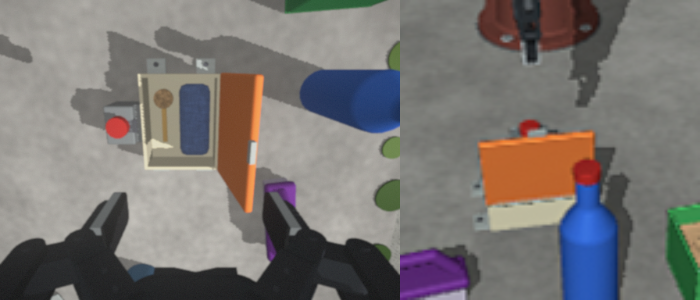

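The lid stands fully open on its stop at (240,140), the button at (118,127) is back up, and the gripper is clear above everything. The other things haven't moved.

```bash
python3 -c "
from bench import manip
print(manip.job_done())"
```

```text
the job is handed in; nothing more can be done
None
```

I pressed the button, eased the lid up under the finger and left it standing fully open with the button back up and the arm clear; the job is handed in at about 13 s, and no verdict was returned.

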